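# Hair clip through the flap of the dresser bin

## Task

Put the chrome hair clip away in the bin without picking it up: push the bin's self-closing flap open with one fingertip and keep it open, and with the other finger push the clip along the ledge and over its edge, so that it drops into the bin; then draw back and let the flap shut. The finger must hold the flap: do not shove the flap open with the clip, let the clip ride up on it, or lift the clip. Leave everything else where it stands.

Things in the scene. Friction and masses are not known exactly. Their poses are not given: they have to be found in the camera images.
- bin: Grey plastic bin fixed on the dresser, 265 deep x 230 wide mm. Origin: on the dresser top below the middle of the lip; x points into the bin, z up. x -130 to 0 mm: a flat ledge 100 mm high, 230 wide, open in front and at the sides. x 0 to 131 mm: the hollow bin, 222 wide inside, floor 4 mm above the dresser, covered by a white flap. No part stands more than 54 mm above the ledge
- bin_lip (a point): middle of the lip (the ledge's far edge, where the flap begins, flush with the ledge), at the height of the ledge's top, 100 mm above the dresser; axes as the bin
- bin_hinge (a point): middle of the flap's hinge rod (8 mm thick, along the bin's y): 105 mm behind the lip, 50 mm above the ledge. Shut, the flap is a ramp rising from the lip to this rod; behind it a strip closes the top. Axes as the bin
- flap (a joint): flap angle, rad: 0 shut (25 degree ramp) to 1.1 (hangs inside). White plate 216 x 112 x 3 mm; its free edge at the lip swings down into the bin. A spring shuts it: 1.2 N at the edge starts it, some 5 N half-way up holds it open; it bears the clip's weight. A fingertip just above ledge height moved level in +x opens it: 0.35 rad with its front 60 mm past the lip, 0.55 at 75 mm
- clip_center (a point): centre of the chrome hair clip, a closed barrel barrette 24 mm (its x) x 56 mm (its y) x 20 mm high, flat underneath, about 45 g, loose on the ledge 50 to 90 mm before the lip, on its left or right half, long side roughly along the lip; the point is 10 mm above the ledge. One finger fits between it and the flap, one behind it
- atomizer: small glass perfume atomizer, 24 x 24 mm, 52 mm high, standing on the ledge beside the clip; origin under its middle. Not to be moved
- coaster: slate coaster 100 x 100 x 7 mm on the dresser left of the bin; origin under its middle. Not to be moved
- mug: lime green ceramic mug, 82 mm across, 92 mm high, with make-up brushes up to 150 mm, right of the bin; origin under its middle. Not to be moved
- watch_stand: wooden watch stand, base 90 x 70 mm, 124 mm high, with a bar across the top (90 mm along its y), left of the bin; origin under its middle. Not to be moved
- jar: white cream jar 50 mm across, 40 mm high, right of the ledge; origin under its middle. Not to be moved
- hairbrush: wooden hairbrush 185 mm long (along its x, handle to -x), lying bristles down at the far right; origin under its head. Not to be moved
- clip: the same hair clip; origin under its middle, 10 mm below its centre
Things that resemble listed ones, but are neither listed nor needed, are in the scene too. Leave any green look-alike of the clip alone.

How it is judged:
On the way, in this order (a step that is already met when the one before it is completed fails the run):
1. the flap is pushed open while the clip is still on the ledge (value of joint flap above 0.15 rad and x of clip_center in the frame of bin below 0.005 m and z of clip_center in the frame of bin above 0.1 m), for 0.05 s.
2. the clip has dropped into the bin (x of clip_center in the frame of bin between 0 and 0.135 m and z of clip_center in the frame of bin below 0.07 m), for 0.05 s.
At the end, for the whole second after the job is handed in: the clip lies at rest inside the bin (its centre at least 40 mm below the ledge) and the flap is shut (within 0.06 rad) (x of clip_center in the frame of bin between 0 and 0.135 m and y of clip_center in the frame of bin between -0.115 and 0.115 m and z of clip_center in the frame of bin between 0 and 0.06 m and value of joint flap below 0.06 rad and linear speed of clip below 0.03 m/s); the robot touches nothing.
It fails at once if the clip goes over the lip (its centre past it, still at ledge height) with the flap not held open (under 0.12 rad): it shoves the flap or slides onto it (x of clip_center in the frame of bin above 0 m and z of clip_center in the frame of bin above 0.105 m and value of joint flap below 0.12 rad).
It fails at once if the clip is lifted or rides up (its centre more than 13 mm above where it lies on the ledge) (z of clip_center in the frame of bin above 0.123 m).
It fails at once if another thing is moved more than 15 mm (distance of any of atomizer, coaster, mug, watch_stand, jar, hairbrush from where it was at the start of the episode above 0.015 m).
It also fails if it takes over 35 s, if anything falls off the work surface, if the arm or the gripper's body presses on something with over 40 N, if the wrist force passes 120 N, or if a joint passes its speed limit or range.

## Robot

A 6-joint arm with a two-finger parallel gripper is mounted at the origin on the work surface. World frame = base frame: x ahead of the robot, y to its left, z up, the work surface at z = 0. Lengths are in m, angles in rad, forces in N, time in s.
With the tool pointing down it reaches from about 0.375 to 0.9 m from the base axis. Payload 3.1 kg.
Tool frame: the origin (TCP) lies at the centre of the arm's flange, where the gripper is bolted on; the fingertips stand 173 mm ahead of it and the grasp point (between the pads) lies 155 mm ahead of it; z points along the fingers, x is the direction in which the jaws open and shut, and the axes are right-handed (so a half turn about z gives the same grasp; the last joint's range is limited). The gripper opens to 85 mm and grips with 20 to 120 N. Pads are 22 mm wide; open, the fingers measure 114 mm over their backs; the gripper's body (76 mm by 85 mm) begins 54 mm behind the grasp point. The pads swing forward as they close: fully open they stand 13 mm farther back than shut.
Start: joints at [-0.178, 0.527, 1.433, -0, 1.181, -0.178], TCP at [0.625, 0, 0.405] pointing down, gripper open.
Joint ranges: [-3.08, 3.08], [-0.75, 2.2], [0.22, 2.44], [-1.43, 4.57], [0, 2.65], [-2.85, 2.85]. Speed limits (rad/s): [2.79, 2.79, 3.14, 3.14, 3.14, 3.14].

## Interface

Orientations are given as a unit quaternion [x, y, z, w].
In Python, from station import manip gives the robot as it stands.
- The arm moves only by the shell command python3 -m jog 'ROWS' [OPENING] [FORCE]. ROWS is JSON, a list that holds one entry, the list of rows, each a list of 4 numbers: the shift along the world's x, y, z in mm, then the turn about the world's z in degrees. A call has exactly 8 rows; each row shifts and turns the commanded pose from where the row before left it; what a row does not reach is not made up. A row lasts 1/8 s, in which the tool goes at most 62.5 mm and 10.7 degrees, less where a joint would pass 70% of its speed; a pose out of reach is approached as far as the arm can. A call is refused whole if a number of a shift passes 62.5 or a number of a turn 10.7, either way. A call with a gripper value outside its range is refused whole. OPENING is the opening in per cent of the stroke, from 0 (shut) to 100 (fully open), set as the call begins (- or left out, the last holds). The fingers move at their own pace and stop on an object; FORCE is the grip in N (left out, the last holds). Time passes only in rows, so rows that do not move let the fingers close, or fill a call up. It gives the time, the measured TCP pose, the force and the opening at its end, in the units of the state.
- manip.sense(): the state, without advancing time (a new reading comes with each control period).
- manip.snapshot(name): name is "scene" or "side" or "wrist"; returns the picture (420x560x3 uint8, red, green, blue); there is no depth.
- manip.camera_info(name): a dict with "fx", "fy", "cx", "cy" (pixels), "R" (3x3) and "t" (3): a world point X has camera coordinates R X + t. Camera axes: x right, y down, z forward; pixel columns grow to the right and rows downward; lengths in m; the calibration is good to about 2 mm. A picture is of the moment at which its call begins: read the wrist's pose just before it. camera_info takes no time and is no camera call; for the wrist camera it gives the pose at the moment of the call.
- manip.sign_off(): hands the job in, once; it reports no verdict.
The state is a dict: "t": time; "q": joint angles; "qd": joint speeds; "tau": joint torques, N m; "tcp_pos": TCP position; "tool_rot": TCP orientation; "force": force on the tool from outside, world axes, zero at the start; "ft_torque": the same for the moment, N m; "finger_gap": opening from 0.0 (shut) to 1.0 (fully open).
Only numpy, scipy, OpenCV 4.12 (cv2) and the standard library are available. Lean on these libraries where they do the work, as an engineer would, in place of code of your own. Each camera call takes 0.05 s, during which the arm holds its last target. There are 200 camera calls.

## Working session

There is one attempt and no reset: what is moved stays moved. The work goes in short steps, Python scripts to look and compute and a shell command to move; the robot and the scene stay as the last step left them, time stands still between calls to the robot, and variables do not carry over. Pictures are saved under pics/ and viewed, about 8 in all and at most 12, crops included, and the job is handed in when it is done.

```bash
mkdir -p pics
cat > h.py <<'E'
import numpy as np,cv2,json
from station import manip
def snap(n,f):
    ci=manip.camera_info(n); im=manip.snapshot(n); cv2.imwrite('pics/'+f+'.png',im[:,:,::-1])
    json.dump({k:np.array(v).tolist() for k,v in ci.items()},open('pics/'+f+'.json','w')); return im
def ray(f,u,v,z):
    c=json.load(open('pics/'+f+'.json'));R=np.array(c['R']);t=np.array(c['t'])
    o=-R.T@t; d=R.T@np.array([(u-c['cx'])/c['fx'],(v-c['cy'])/c['fy'],1]); return o+d*(z-o[2])/d[2]
def proj(f,X):
    c=json.load(open('pics/'+f+'.json'));p=np.array(c['R'])@np.array(X)+np.array(c['t']); return p[0]/p[2]*c['fx']+c['cx'],p[1]/p[2]*c['fy']+c['cy']
E
python3 - <<'E'
from h import *
a=snap('scene','a');b=snap('side','b');c=snap('wrist','c')
cv2.imwrite('pics/ab.png',cv2.resize(np.hstack([a,b]),(800,300),interpolation=cv2.INTER_AREA)[:,:,::-1])
print(manip.sense())
for f in 'abc':
    c=json.load(open('pics/'+f+'.json'));print(f,-np.array(c['R']).T@np.array(c['t']),c['fx'])
E
```

```text
{'t': 0.15, 'q': array([-1.78497226e-01,  5.28278530e-01,  1.43360986e+00, -3.58919841e-06,
        1.18144395e+00, -1.78463293e-01]), 'qd': array([-0.00142833, -0.00167164, -0.00422248,  0.00082546,  0.00283484,
        0.00048356]), 'tau': array([ 1.17890530e-03, -4.42742836e+01, -1.78276026e+01, -2.15643640e-04,
        5.61750654e-03, -9.84718270e-06]), 'tcp_pos': array([6.24734605e-01, 7.86635976e-05, 4.03941663e-01]), 'tool_rot': array([ 9.99999622e-01, -1.62834220e-05, -8.56319817e-04, -1.52793528e-04]), 'force': array([-0.59283969, -0.32400875, -0.80614128]), 'ft_torque': array([-0.00960376, -0.03160774,  0.04565891]), 'finger_gap': 1.0012988276751469}
a [0.78109479 0.39748423 0.89633136] 394.4602162778692
b [ 0.00651854 -0.64909239  0.63124284] 444.10118245348826
c [0.62517193 0.0786317  0.3728008 ] 347.86355889151315
```

View pics/a.png

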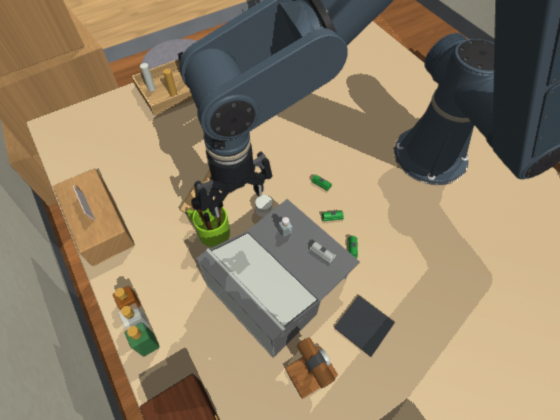

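View pics/c.png

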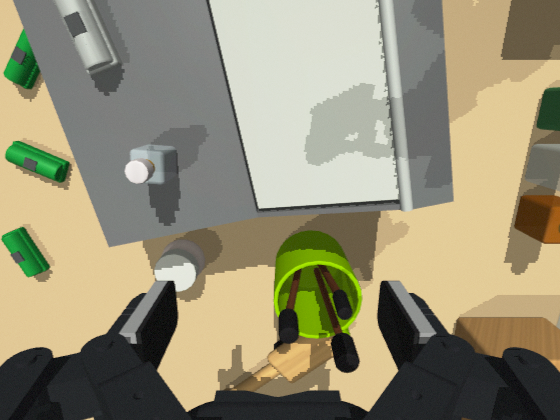

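The scene shows the chrome clip at (322,252). The three green look-alikes are at (320,183), (333,215) and (353,246). The wrist view shows the chrome clip at (85,35), the atomizer at (150,165), and the lip line from (210,0) to (258,208). I'm choosing the chrome one on the ledge.

Run:
```python
from h import *
for n,f,u,v,z in [('ledge FR','a',287,203,.1),('ledge FL','a',357,262,.1),('lipR','a',243,232,.1),('lipL','a',316,300,.1),
 ('clip','a',322,251,.12),('atom','a',287,233,.1),
 ('W lipR','c',258,208,.1),('W lip far','c',210,0,.1),('W FR','c',108,245,.1),('W rodR','c',406,208,.15),('W clip end','c',105,70,.11),('W clip mid','c',85,35,.115),('W atom base','c',163,165,.11),('W atom top','c',138,171,.152),('mug','c',318,282,.092)]:
    print(n,ray(f,u,v,z).round(4))
a=cv2.imread('pics/a.png')[190:330,190:390]; cv2.imwrite('pics/a2.png',cv2.resize(a,(800,560),interpolation=cv2.INTER_CUBIC))
```

```text
ledge FR [ 0.4866 -0.0253  0.1   ]
ledge FL [0.4383 0.1861 0.1   ]
lipR [ 0.6152 -0.0114  0.1   ]
lipL [0.5645 0.2095 0.1   ]
clip [0.4959 0.1304 0.12  ]
atom [0.5306 0.0438 0.1   ]
W lipR [ 0.6087 -0.002   0.1   ]
W lip far [0.5782 0.1468 0.1   ]
W FR [ 0.481  -0.0349  0.1   ]
W rodR [0.7105 0.0129 0.15  ]
W clip end [0.5039 0.1015 0.11  ]
W clip mid [0.4961 0.1227 0.115 ]
W atom base [0.5378 0.0348 0.11  ]
W atom top [0.5354 0.038  0.152 ]
mug [ 0.6613 -0.074   0.092 ]
```

View pics/a2.png

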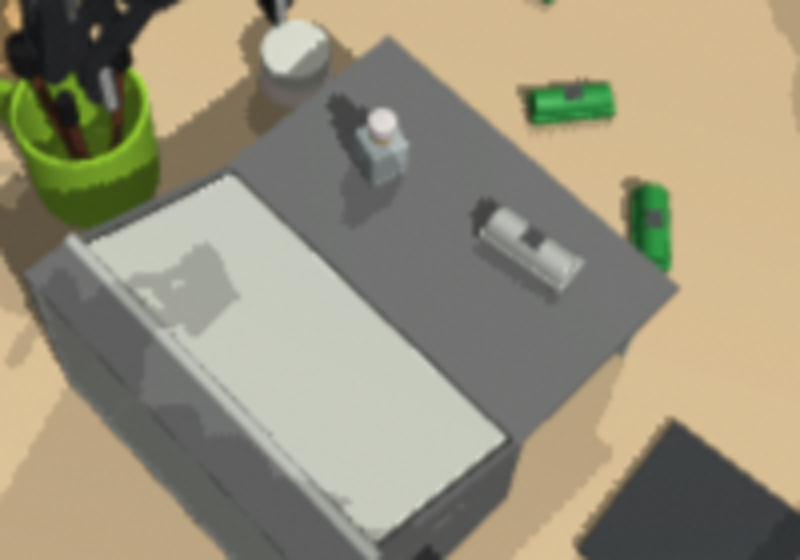

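```bash
python3 -m jog '[[[-18,22,-5,2],[-18,22,-5,2],[-18,22,-5,2],[-18,22,-5,2],[-18,22,-5,2],[-16,20,-5,2],[0,0,0,0],[0,0,0,0]]]' 90
python3 - <<'E'
from h import *
c=snap('wrist','d'); s=snap('side','e')
print(manip.sense()['tcp_pos'])
E
```

```text
t: 1.15
tcp_pos: [0.5197, 0.1297, 0.3749]
tool_rot: [0.995, 0.104, 0.001, 0.0]
force: [0.4, 0.6, -0.2]
finger_gap: 0.898
[0.51990191 0.12932559 0.37494497]
```

View pics/d.png

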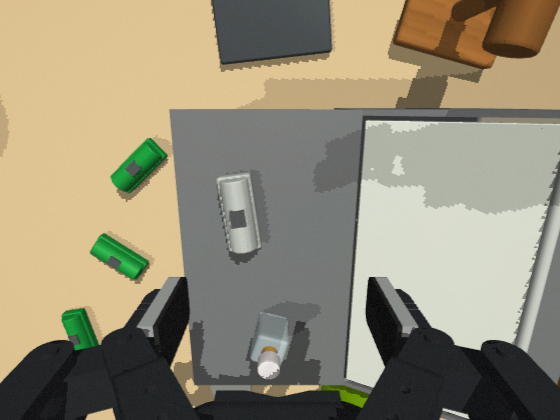

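View pics/e.png

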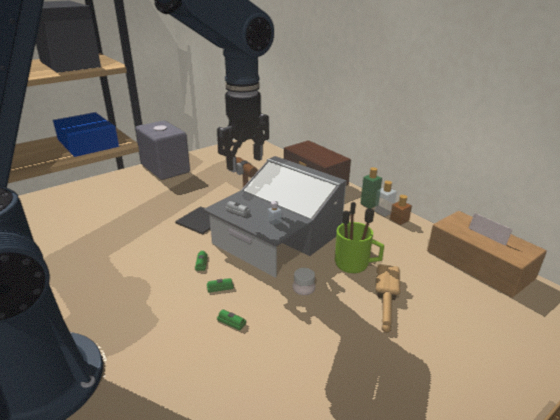

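The wrist view shows the ledge between (170,110)–(192,383) on the front and (362,118)–(346,378) on the lip. The clip is at about (239,213), slightly yawed. The side view shows the fingertips above the ledge at about (235,168) and (258,158).

Run:
```python
from h import *
P={k:ray('d',u,v,z) for k,u,v,z in [('FL',170,110,.1),('FR',192,383,.1),('lipL',363,118,.1),('lipR',347,376,.1),('c1',217,178,.115),('c2',249,173,.115),('c3',228,253,.115),('c4',260,248,.115),('rodmid',543,240,.15)]}
for k in P: print(k,P[k].round(4))
d=P['FL']-P['FR']+P['lipL']-P['lipR']; th=np.arctan2(-d[0],d[1]); print('yaw',np.degrees(th))
m=(P['lipL']+P['lipR'])/2
X=np.array([np.cos(th),np.sin(th),0]);Y=np.array([-np.sin(th),np.cos(th),0])
L=P['FL']
o=P['FL']*.5+P['FR']*.5+.13*X   # from front corners
print('origin front',o.round(4),'lip',m.round(4))
for k in P: print(k,((P[k]-o)@X).round(4),((P[k]-o)@Y).round(4))
# tool in bin
t=manip.sense()['tcp_pos']; print('tcp',((t-o)@X).round(4),((t-o)@Y).round(4))
g=Y*0
for z in (.19,.20,.21,.215):
  for s in (-1,1):
    q=t+np.array([np.cos(.209),np.sin(.209),0])*s*.038; q[2]=z; print(z,s,np.round(proj('d',q)),np.round(proj('e',q)))
```

```text
FL [0.4345 0.1879 0.1   ]
FR [ 0.4795 -0.0351  0.1   ]
lipL [0.5625 0.2098 0.1   ]
lipR [6.096e-01 2.000e-04 1.000e-01]
c1 [0.4745 0.1522 0.115 ]
c2 [0.4947 0.16   0.115 ]
c3 [0.4907 0.1    0.115 ]
c4 [0.5123 0.1086 0.115 ]
rodmid [0.6757 0.1638 0.15  ]
yaw 12.0060828681155
origin front [0.5841 0.1034 0.1   ] lip [0.586 0.105 0.1  ]
FL -0.1288 0.1137
FR -0.1312 -0.1137
lipL 0.001 0.1086
lipR 0.0034 -0.1063
c1 -0.0971 0.0706
c2 -0.0757 0.0739
c3 -0.0922 0.0161
c4 -0.0692 0.02
rodmid 0.1022 0.04
tcp -0.0575 0.0387
0.19 -1 [199. 273.] [234. 179.]
0.19 1 [354. 273.] [257. 168.]
0.2 -1 [194. 283.] [233. 175.]
0.2 1 [358. 283.] [256. 164.]
0.21 -1 [189. 294.] [233. 171.]
0.21 1 [363. 294.] [256. 160.]
0.215 -1 [186. 300.] [233. 169.]
0.215 1 [366. 300.] [256. 158.]
```

```bash
python3 -m jog '[[[-7,5,0,0],[0,0,-15,0],[0,0,-20,0],[0,0,-20,0],[0,0,-20,0],[0,0,-20,0],[0,0,-10,0],[0,0,0,0]]]' 90
python3 - <<'E'
from h import *
c=snap('wrist','f'); s=snap('side','g')
print(manip.sense()['tcp_pos'],manip.sense()['force'])
g=cv2.resize(s[130:250,180:360],(560,373),interpolation=cv2.INTER_CUBIC)
cv2.imwrite('pics/fg.png',cv2.resize(np.vstack([c[:,:],g]),(560,793))[:,:,::-1][:793] if 0 else np.hstack([cv2.resize(c,(448,336)),cv2.resize(g,(350,233))[:, :] if 0 else cv2.copyMakeBorder(cv2.resize(g,(350,233)),0,103,0,0,0)])[:,:,::-1])
E
```

```text
t: 2.25
tcp_pos: [0.5117, 0.135, 0.2687]
tool_rot: [0.995, 0.104, -0.001, -0.0]
force: [0.3, -0.5, -0.5]
finger_gap: 0.899
[0.51218716 0.13501618 0.26992473] [ 0.3029538   0.03468768 -0.01242532]
```

View pics/fg.png

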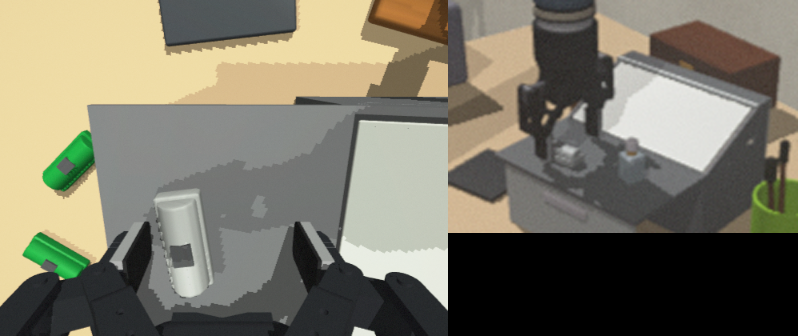

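The wrist view shows the clip at (180,245) between the fingers, with the rear pad at about (135,250) and the front pad at about (310,250). Next I feel for the ledge height.

```bash
python3 -m jog '[[[0,0,-1,0],[0,0,-1,0],[0,0,-1,0],[0,0,-1,0],[0,0,0,0],[0,0,0,0],[0,0,0,0],[0,0,0,0]]]'
```

```text
t: 3.35
tcp_pos: [0.512, 0.135, 0.2657]
tool_rot: [0.995, 0.105, 0.0, 0.0]
force: [-0.7, 0.8, 0.1]
finger_gap: 0.899
```

```bash
python3 -m jog '[[[0,0,-1,0],[0,0,-1,0],[0,0,-1,0],[0,0,0,0],[0,0,0,0],[0,0,0,0],[0,0,0,0],[0,0,0,0]]]'
```

```text
t: 4.35
tcp_pos: [0.5119, 0.135, 0.2635]
tool_rot: [0.995, 0.105, 0.0, 0.0]
force: [-1.2, -0.3, 6.5]
finger_gap: 0.899
```

```bash
python3 -m jog '[[[0,0,4,0],[0,0,0,0],[10,2,0,0],[10,2,0,0],[10,2,0,0],[10,2,0,0],[10,2,0,0],[0,0,0,0]]]'
```

```text
t: 5.35
tcp_pos: [0.5632, 0.1452, 0.2669]
tool_rot: [0.995, 0.105, 0.001, 0.0]
force: [-0.5, -0.0, 2.9]
finger_gap: 0.901
```

Run:
```python
from h import *
c=snap('wrist','i');cv2.imwrite('pics/i.png',c[:,:,::-1])
s=manip.sense();print(s['tcp_pos'],s['force'])
```

```text
[0.56285478 0.14513683 0.26698812] [0.78198024 1.1236865  2.59896948]
```

View pics/i.png

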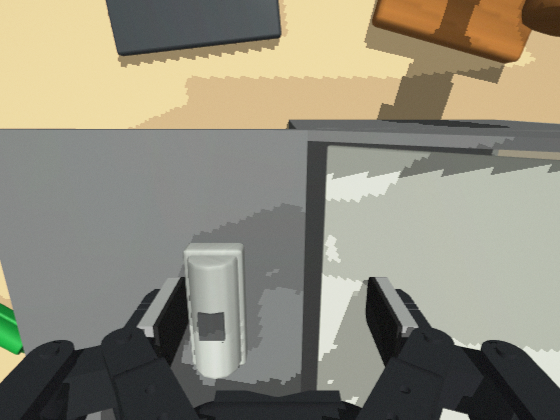

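The clip is now square against the rear pad at (215,310), short of the lip at column 308. The front finger is pushing the flap down, with a dark gap at the lip. I continue.

```bash
python3 -m jog '[[[8,2,0,0],[8,2,0,0],[8,1,0,0],[8,2,0,0],[6,1,0,0],[6,1,0,0],[0,0,0,0],[0,0,0,0]]]'
python3 - <<'E'
from h import *
c=snap('wrist','j')
s=manip.sense();print(s['tcp_pos'],s['force'])
E
```

```text
t: 6.4
tcp_pos: [0.6052, 0.154, 0.2661]
tool_rot: [0.995, 0.105, -0.002, -0.0]
force: [-5.4, -1.1, -0.3]
finger_gap: 0.901
[0.60519173 0.15402887 0.26607405] [-5.57896413 -1.17555733  0.03355875]
```

View pics/j.png

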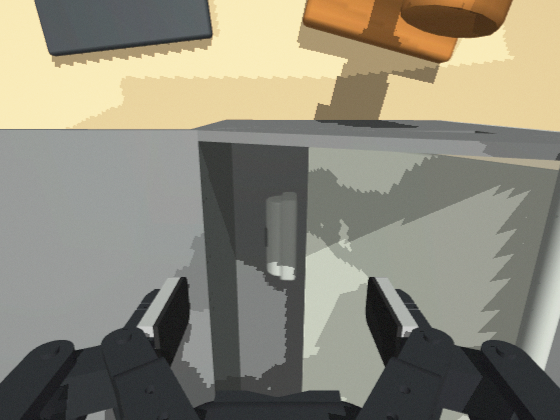

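The clip lies inside the bin at (281,235), seen through the open gap. I draw back.

```bash
python3 -c "
from h import *
for z in(.014,.04):
  r=[ray('j',u,v,z) for u,v in((281,195),(281,275))];m=(r[0]+r[1])/2-[.585,.104,0];print(z,np.linalg.norm(r[0]-r[1]),m[0]*.978+m[1]*.208,-m[0]*.208+m[1]*.978)"
python3 -m jog '[[[-12,-2,0,0],[-12,-3,0,0],[-12,-2,0,0],[-12,-3,0,0],[-12,-2,0,0],[-12,-3,0,0],[-12,-2,0,0],[-6,-1,0,0]]]'
```

```text
0.014 0.05815744976138505 0.0321547249838713 0.037686048880141695
0.04 0.05131666194039605 0.03197177467347541 0.04773955213288598
t: 7.45
tcp_pos: [0.5148, 0.1359, 0.2665]
tool_rot: [0.995, 0.104, -0.001, -0.0]
force: [0.0, -0.4, -0.6]
finger_gap: 0.9
```

```bash
python3 -m jog '[[[0,0,5,0],[0,0,15,0],[0,0,20,0],[0,0,20,0],[0,0,20,0],[0,0,10,0],[0,0,0,0],[0,0,0,0]]]'
python3 - <<'E'
from h import *
c=snap('wrist','k');a=snap('scene','l')
cv2.imwrite('pics/kl.png',np.hstack([cv2.resize(c,(400,300)),cv2.resize(a[150:375,130:430],(400,300))])[:,:,::-1])
s=manip.sense();print(s['tcp_pos'],s['force'])
E
```

```text
t: 8.45
tcp_pos: [0.5158, 0.136, 0.3563]
tool_rot: [0.995, 0.105, -0.001, -0.0]
force: [-1.2, 0.5, -0.7]
finger_gap: 0.904
[0.51574323 0.13598776 0.35593116] [-1.02039001 -0.44036921  0.14923576]
```

View pics/kl.png

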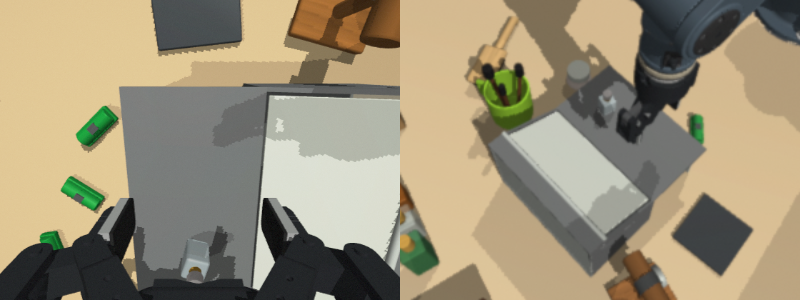

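The ledge is empty and the flap is shut, with only a thin seam at the lip at column 265. The atomizer and its neighbours stand where they were, and the robot is clear. The clip's 58 mm apparent length fits it lying on the floor.

```bash
python3 -c "
from station import manip
manip.sign_off()"
```

```text
the job is handed in; nothing more can be done
```

The chrome clip is in the bin and the flap is shut. I handed the job in at about 8.5 s of the 35 s allowed.

With the gripper 90% open, one finger stood on either side of the clip. A single level push of about 95 mm opened the flap with the front finger while the rear finger slid the clip over the lip. I then drew straight back and lifted clear.

**Clip:** the look through the open flap showed it inside, about 32 mm past the lip and about 40 mm left of the middle. Its apparent length of 58 mm fits it lying on the floor (it is 56 mm long).

**Flap and robot:** the last pictures show the ledge empty of the clip, the flap shut and the robot clear. The wrist force was near zero. I judged the flap shut by eye; I had no joint reading.

**Other things:** the atomizer, mug, jar, coaster, watch stand and hairbrush look unmoved in the pictures. I did not measure their positions again.

No check failed or disagreed. I viewed 8 pictures.

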